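# Close the sample drawer and hold the load arm wound to its stop

## Task

Push the tester's open sample drawer fully home so that it clicks into its detent. Then, with the fingers, swing the sprung load arm (the one with the upright red post at its end) clockwise (seen from above) toward the front of the tester until it is wound against its stop, and finish while still holding it there: the program ends holding, without letting go. Leave the other things on the bench alone.

Things in the scene. Friction and masses are not known exactly. Their poses are not given: they have to be found in the camera images.
- tester: Grey bench tester, fixed, 150 mm deep (x), 276 wide (y -145 to +131), 46 high. Origin on the bench, 75 mm behind the front face; own -x is the front (to the robot), +y its left as the robot sees it. Left part: drawer bay under a clear window; right part: solid deck with the load arm. Place varies, turned -0.3 to +0.15 rad.
- test_drawer (a joint): Drawer opening in m: 0 home, 0.078 fully open; slides out along the tester's -x. Starts 0.04 to 0.065 open. About 1 N friction; a sprung detent resists with about 7 N some 13 to 9 mm before home, then from about 6 mm snaps the drawer home and keeps it there. Rigid stop at 0.
- drawer_face (a point): Centre of the outer face of the drawer's blue front panel (126 mm wide, 36 high, from 8 to 44 mm above the bench, no projecting handle); moves with the drawer. Axes are the tester's: push along +x. In the tester's frame at y +57 mm, z 26 mm and, when home, x -83 mm.
- winding_angle (a joint): Angle of the load arm in rad: 0 at rest, 1.30 at its rigid stop; grows clockwise seen from above. A spring always pulls it back to 0: about 2.5 N at the post at rest, 6.5 N at the stop. At 0 it points along the tester's -85 deg direction (nearly its -y, right), at the stop along -159.5 deg (to the front).
- grip_post (a point): Upright round red plastic post near the end of the aluminium load arm, 14 mm in diameter (16 at its foot), 46 mm tall, fixed to the arm. This point is the centre of its foot, 64 mm above the bench; top at 110 mm. It travels on a level circle of 78 mm radius about point pivot_axis.
- pivot_axis (a point): Point on the arm's vertical pivot axis, at the height of the post's foot (64 mm above the bench); in the tester's frame x = +5, y = -50 mm. The steel hub here has 15 mm radius and its top 78 mm above the bench.
- oil_pot: Small black oil pot with a red cap, 37 mm wide, 32 mm high; bystander, loose, origin under its centre.
- magnifier: Black eye loupe, 38 mm wide, 32 mm high; bystander, loose, origin under its centre.
- dust_blower: Red rubber dust blower with a black nozzle, 61 mm wide, 116 mm high; bystander, loose, origin under its centre.
- red_pliers: Pliers with red handles, 42 x 128 x 10 mm, lying flat; bystander, loose, origin under its centre.
- parts_tin: Round clear-lidded parts tin, 62 mm wide, 24 mm high; bystander, loose, origin under its centre.
- setting_weight: Slim pawn-shaped metal weight, 41 mm wide, 86 mm high; bystander, loose, origin under its centre.
- winding_arm: The load arm itself: two aluminium cage plates 13 mm wide on a steel hub, carrying the red post. Origin on its pivot axis at the deck's surface, 46 mm above the bench; its own x axis points from the pivot to the post (78 mm away), z up.

How it is judged:
By the outcome, as a careful person would: the job done as asked, in the order asked, and still so for the second after the job is handed in, while the arm keeps its last pose, push and grip.
It also fails if it takes over 51 s, if anything falls off the work surface, if the arm or the gripper's body presses on something with over 40 N, if the wrist force passes 120 N, or if a joint passes its speed limit or range.

## Robot

A 6-joint arm with a two-finger parallel gripper is mounted at the origin on a cart in front of the work surface, level with it; the furniture and walls round the work are solid. World frame = base frame: x ahead of the robot, y to its left, z up, the work surface at z = 0. Lengths are in m, angles in rad, forces in N, time in s.
With the tool pointing down it reaches from about 0.375 to 0.9 m from the base axis. Payload 3.1 kg.
Tool frame: the origin (TCP) lies at the centre of the arm's flange, where the gripper is bolted on; the fingertips stand robot.tip_extent ahead of it and the grasp point (between the pads) lies 164 mm ahead of it (robot.tip_extent is the distance from the TCP to the fingertips, in m); z points along the fingers, y is the line along which they close (so a half turn about z gives the same grasp; the last joint's range is limited). The gripper opens to 87 mm and grips with 3 to 60 N. Pads are 19 mm wide; open, the fingers measure 117 mm over their backs; the gripper's body (75 mm by 190 mm) begins 51 mm behind the grasp point.
Start: joints at [-1.343, 0.527, 1.433, -0, 1.181, -0.178], TCP at [0.247, -0.574, 0.405] pointing down, gripper open.
Joint ranges: [-3.08, 3.08], [-0.75, 2.2], [0.22, 2.44], [-1.43, 4.57], [0, 2.65], [-2.85, 2.85]. Speed limits (rad/s): [2.79, 2.79, 3.14, 3.14, 3.14, 3.14].

## Interface

Orientations are given as a unit quaternion [x, y, z, w].
In Python, from rig import get_obs, camera, hand_in, cut_out, robot gives the robot as it stands.
- The arm moves only by the tool step_arm, never from a script. Its argument "rows" is a list of rows, each a list of 6 numbers: the shift along the world's x, y, z in m, then the turn, a rotation vector about the world's x, y, z in degrees. A call has 1 to 12 rows; each row shifts and turns the commanded pose from where the row before left it; what a row does not reach is not made up. A row lasts 1/8 s, in which the tool goes at most 62.5 mm and 10.7 degrees, less where a joint would pass 70% of its speed; a pose out of reach is approached as far as the arm can. A call is refused whole if a number of a shift passes 0.0625 or a number of a turn 10.7, either way. A call with a gripper value outside its range is refused whole. "jaw" is the finger opening in m, from 0 to 0.087, set as the call begins (left out, the last holds). The fingers move at their own pace and stop on an object; "squeeze" is the grip in N (left out, the last holds). Time passes only in rows, so rows that do not move let the fingers close. It gives the time, the measured TCP pose, the force, the opening and the grip force at its end, in the units of the state.
- get_obs(): the state, without advancing time (a new reading comes with each control period).
- camera(name): name is "scene" or "side" or "wrist"; returns a dict with "pixels" (420x560x3 uint8, blue, green, red), "depth" (420x560 float32, m along the optical axis (not along the pixel's ray), 0 where there is no reading), "fov_y" (degrees; the focal length in pixels is half the picture's height over the tangent of half this angle, whatever the lens; pixels are square), "cx", "cy" (the principal point, pixels), "extrinsics" (4x4, takes a point from camera to world coordinates); the wrist camera has in their place "mount" (4x4, takes a point from camera to tool coordinates, whose origin is the TCP and whose axes are the flange's). Camera axes: x right, y up, looking along -z (the intrinsics and any distortion apply to the point x, -y, -z); pixel columns grow to the right and rows downward; lengths in m; the calibration is good to about 2 mm. A picture is of the moment at which its call begins: read the wrist's pose just before it.
- hand_in(): hands the job in; it is judged then, once.
Trained networks look in the newest picture that a camera, given by its name, has taken for a name from the list of things; names that differ only in an ending like _2 or _b are one class to them, and where a whole thing is asked for, a point or a joint stands for the part that bears it (a point fixed in the world has none). Each returns a list of dicts, best first, with "confidence" (0 to 1); they miss things now and then, are a little off and sometimes report something else, mostly with a low value. They report only what shows in the picture. A call takes as long as a camera call.
- cut_out(label, camera): "region" (420x560 bool, what is visible of it) and "extent" ([centre column, centre row, width, height] in pixels, round what is visible of it).
The state is a dict: "time": time; "q": joint angles; "joint_velocities": joint speeds; "joint_torque": joint torques, N m; "position": TCP position; "tool_rot": TCP orientation; "ft_force": force on the tool from outside, world axes, zero at the start; "moment": the same for the moment, N m; "grip_width": finger opening in m; "grip_force": force on a finger pad.
Only numpy, scipy, OpenCV 4.12 (cv2) and the standard library are available. Lean on these libraries where they do the work, as an engineer would, in place of code of your own. Each camera call takes 0.05 s, during which the arm holds its last target. There are 200 camera calls.

## Working session

There is one attempt and no reset: what is moved stays moved. The work goes in short steps, Python scripts to look and compute and a tool call to move; the robot and the scene stay as the last step left them, time stands still between calls to the robot, and variables do not carry over. Pictures are saved under pics/ and viewed, at most 10 in all, crops included, and the job is handed in when it is done.

Besides the shell and the picture viewer there is one more tool, called by a JSON object that holds its "op" and its "data". step_arm: Moves the arm, as the interface text tells. Its arguments: {"type":"object","properties":{"rows":{"type":"array"},"jaw":{"type":"number"},"squeeze":{"type":"number"}},"required":["rows"]}

```bash
mkdir -p pics; ls
cat > h.py <<'E'
import numpy as np, cv2
from rig import get_obs, camera, hand_in, cut_out, robot
from scipy.spatial.transform import Rotation as R
def cloud(c, obs=None):
    d=c["depth"]; f=210/np.tan(np.radians(c["fov_y"])/2)
    v,u=np.mgrid[0:420,0:560]
    P=np.stack([(u-c["cx"])/f*d, -(v-c["cy"])/f*d, -d],-1)
    if "extrinsics" in c: T=np.array(c["extrinsics"])
    else:
        T=np.eye(4);T[:3,:3]=R.from_quat(obs["tool_rot"]).as_matrix();T[:3,3]=obs["position"];T=T@np.array(c["mount"])
    W=P@T[:3,:3].T+T[:3,3]; W[d<=0]=np.nan
    return W
E
python3 - <<'E'
from h import *
o=get_obs();print(o,robot.tip_extent)
ims=[]
for n in("scene","side"):
    c=camera(n);W=cloud(c);np.save(n+".npy",W);cv2.imwrite(f"pics/{n}0.png",c["pixels"]);
    print(n,[k for k in c],c["fov_y"],np.array(c["extrinsics"]).round(3).tolist())
    for l in("tester","test_drawer","drawer_face","grip_post","winding_arm","oil_pot","magnifier","dust_blower","red_pliers","parts_tin","setting_weight"):
        for r in cut_out(l,n)[:1]:
            p=W[r["region"]];p=p[~np.isnan(p[:,0])]
            print(l,round(r["confidence"],2),np.round(r["extent"]),np.median(p,0).round(3),np.percentile(p,3,0).round(3),np.percentile(p,97,0).round(3))
            np.save(f"{n}_{l}.npy",r["region"])
E
```

```text
pics
{'time': 0.0, 'q': array([-1.34351073e+00,  5.28452101e-01,  1.43389529e+00, -2.54144503e-06,
        1.18137279e+00, -1.78472666e-01]), 'joint_velocities': array([-0.00010168, -0.00027694,  0.00043584, -0.00074283,  0.00178187,
        0.00364287]), 'joint_torque': array([ 5.86179940e-04, -4.40039277e+01, -1.76593101e+01,  6.34329719e-02,
        5.83601114e-02, -1.60797017e-04]), 'position': array([ 0.2466617 , -0.57389651,  0.40378208]), 'tool_rot': array([ 9.79489870e-01,  2.01490601e-01, -2.71348871e-05, -1.06341975e-03]), 'ft_force': array([-0.27817172,  0.52393896, -0.08780461]), 'moment': array([ 0.03905845, -0.03115902, -0.02680608]), 'grip_force': 0.0, 'grip_width': 0.08723854729850489} 0.1822
scene ['pixels', 'depth', 'fov_y', 'cx', 'cy', 'extrinsics'] 47.73655954180295 [[0.893, 0.366, -0.263, 0.235], [-0.45, 0.703, -0.551, -0.679], [-0.017, 0.61, 0.792, 1.083], [0.0, 0.0, 0.0, 1.0]]
tester 0.59 [269. 220. 114.  94.] [0.554 0.031 0.046] [ 0.441 -0.105  0.011] [0.646 0.16  0.067]
test_drawer 0.57 [233. 223.  44.  39.] [0.465 0.079 0.019] [0.43  0.024 0.01 ] [0.498 0.13
[... 1153 characters left out ...]
  24.] [ 0.592 -0.048  0.068] [ 0.571 -0.091  0.057] [ 0.604 -0.002  0.106]
winding_arm 0.85 [301. 220.  30.  19.] [ 0.593 -0.045  0.068] [ 0.571 -0.091  0.056] [ 0.607 -0.002  0.109]
oil_pot 0.53 [316. 320.  16.  19.] [ 0.498 -0.333  0.017] [ 0.487 -0.343  0.004] [ 0.513 -0.318  0.032]
magnifier 0.57 [364. 298.  14.  16.] [ 0.625 -0.325  0.023] [ 0.613 -0.334  0.003] [ 0.641 -0.307  0.034]
dust_blower 0.72 [240. 150.  16.  25.] [0.562 0.402 0.046] [0.539 0.389 0.005] [0.591 0.428 0.082]
parts_tin 0.52 [281. 155.  16.  16.] [0.701 0.367 0.022] [0.677 0.347 0.001] [0.731 0.407 0.028]
setting_weight 0.54 [394. 273.  18.  28.] [ 0.734 -0.3    0.016] [ 0.719 -0.314  0.003] [ 0.753 -0.281  0.078]
```

Run:
```python
from h import *
im=cv2.imread("pics/scene0.png");cv2.imwrite("pics/c0.png",cv2.resize(im[150:290,180:380],None,fx=4,fy=4,interpolation=cv2.INTER_CUBIC))
for n in("scene","side"):
    W=np.load(n+".npy"); im=cv2.imread(f"pics/{n}0.png").astype(int)
    b,g,r=im[...,0],im[...,1],im[...,2]
    near=(W[...,0]>.38)&(W[...,0]<.75)&(abs(W[...,1])<.24)
    blue=near&(b>r+40)&(W[...,2]>.005)&(W[...,2]<.06)
    p=W[blue];print(n,"blue",len(p))
    f=p[(p[:,2]<.038)&(p[:,2]>.012)]
    if len(f)>10:
        # robust line x=a+b*y
        k=np.ones(len(f),bool)
        for _ in range(5):
            B=np.polyfit(f[k,1],f[k,0],1);e=f[:,0]-np.polyval(B,f[:,1]);k=abs(e)<.004
        q=f[k];print("face",B,"yaw",np.degrees(-np.arctan(B[0])),k.sum(),q.min(0),q.max(0),np.std(e[k]))
    red=near&(r>g+50)&(r>b+50)&(W[...,2]>.055)
    p=W[red];print("red",len(p),np.median(p,0),p.min(0),p.max(0)); t=p[p[:,2]>.104];print("top",t.mean(0),len(t))
    d=near&(W[...,2]>.04)&(W[...,2]<.052)
    p=W[d][:,:2].astype(np.float32);print("deck",cv2.minAreaRect(p))
    h=near&(abs(W[...,2]-.078)<.003);p=W[h];print("hub?",np.median(p,0),len(p))
```

```text
scene blue 132
face [-0.13090145  0.4460674 ] yaw 7.457697437199593 22 [0.42810511 0.02209918 0.02499834] [0.44549056 0.13630741 0.03695326] 0.0008878155633209797
red 50 [ 0.59664852 -0.08830105  0.10103086] [ 0.59246625 -0.09365712  0.06035926] [ 0.73780272 -0.05229487  0.21108735]
top [ 0.60449793 -0.08667652  0.11444011] 21
deck ((0.568827748298645, 0.036237940192222595), (0.23792703449726105, 0.3154699504375458), 27.90896224975586)
hub? [ 0.58473283 -0.01049418  0.076481  ] 47
side blue 3
red 70 [ 0.59774355 -0.08737893  0.09307923] [ 0.59437093 -0.09462924  0.06590947] [ 0.60558041 -0.07704655  0.11298198]
top [ 0.59988964 -0.0851132   0.10921419] 17
deck ((0.5770050287246704, 0.03458957374095917), (0.14998877048492432, 0.2812049090862274), 5.894794464111328)
hub? [ 0.58538934 -0.01190911  0.07720292] 40
```

View pics/c0.png

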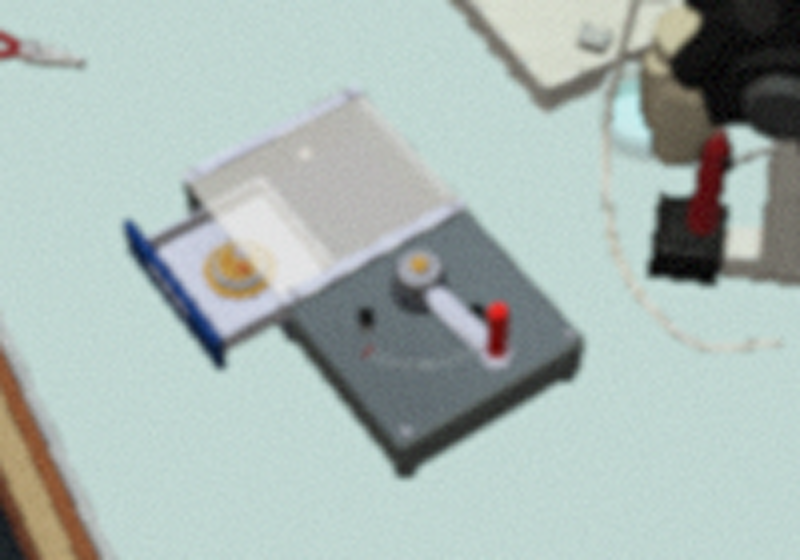

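The crop shows the drawer open at left (blue panel from crop (130,225) to (220,355)) and the load arm pointing right, with its red post at (497,330) and its hub at (418,270). I'll move in for a closer wrist view.

{"op": "step_arm", "data": {"rows": [[0.017,0.048,0,0,0,-2],[0.017,0.048,0,0,0,-2],[0.017,0.048,0,0,0,-2],[0.017,0.048,0,0,0,-2],[0.017,0.048,0,0,0,-2],[0.017,0.048,0,0,0,-2],[0.017,0.048,0,0,0,-2],[0.017,0.048,0,0,0,-2],[0.017,0.048,0,0,0,0],[0.017,0.048,0,0,0,0],[0.017,0.048,0,0,0,0],[0.017,0.048,0,0,0,0]], "jaw": 0.03}}

```text
time: 2.7
position: [0.4512, 0.0034, 0.4051]
tool_rot: [0.998, 0.063, 0.001, 0.0]
ft_force: [0.6, -0.5, 0.5]
grip_width: 0.0303
grip_force: 0.0
```

{"op": "step_arm", "data": {"rows": [[0,0,0,0,0,0],[0,0,0,0,0,0]]}}

```text
time: 2.95
position: [0.4506, 0.0017, 0.4048]
tool_rot: [0.998, 0.064, -0.0, 0.0]
ft_force: [0.2, 0.0, -0.5]
grip_width: 0.0302
grip_force: 0.0
```

```bash
cat > w.py <<'E'
from h import *
import sys
o=get_obs();c=camera("wrist");W=cloud(c,o);im=c["pixels"].astype(int);cv2.imwrite(f"pics/{sys.argv[1]}.png",c["pixels"]);np.save("wrist.npy",W)
print(o["position"].round(4),R.from_quat(o["tool_rot"]).as_matrix().round(3).tolist(),o["grip_width"])
b,g,r=im[...,0],im[...,1],im[...,2];Z=W[...,2]
near=(W[...,0]>.38)&(W[...,0]<.75)&(abs(W[...,1])<.24)
p=W[near&(b>r+40)&(Z>.039)&(Z<.05)];print("blue top",cv2.minAreaRect(p[:,:2].astype(np.float32)),len(p))
B=np.polyfit(p[:,1],p[:,0],1);print("line",B,np.degrees(-np.arctan(B[0])),"front x pct",np.percentile(p[:,0]-np.polyval(B,p[:,1]),[2,98]),p[:,1].min(),p[:,1].max())
red=near&(r>g+50)&(r>b+50)
p=W[red&(Z>.104)];p=p[p[:,2]<.118];print("post top",p.mean(0),cv2.minAreaRect(p[:,:2].astype(np.float32)),len(p))
p=W[near&(abs(Z-.078)<.003)];print("hub",np.median(p,0),len(p))
p=W[near&(Z>.041)&(Z<.052)][:,:2].astype(np.float32);print("deck",cv2.minAreaRect(p))
E
python3 w.py w1
```

```text
[0.4506 0.0017 0.4048] [[0.992, 0.127, -0.0], [0.127, -0.992, -0.001], [-0.0, 0.0, -1.0]] 0.03018441245900617
blue top ((0.4386304020881653, 0.08022606372833252), (0.007938153110444546, 0.12408312410116196), 7.292294979095459) 743
line [-0.13100588  0.4494594 ] 7.46357983202188 front x pct [-0.00401943  0.00354521] 0.01853701332171844 0.14206748499047336
post top [ 0.59868774 -0.08351611  0.10812625] ((0.5989112257957458, -0.08406613022089005), (0.01212611049413681, 0.011645946651697159), 71.87158203125) 221
hub [ 0.58397888 -0.01003979  0.07701914] 182
deck ((0.5398750305175781, 0.028798237442970276), (0.19480779767036438, 0.27626529335975647), 7.479496479034424)
```

View pics/w1.png

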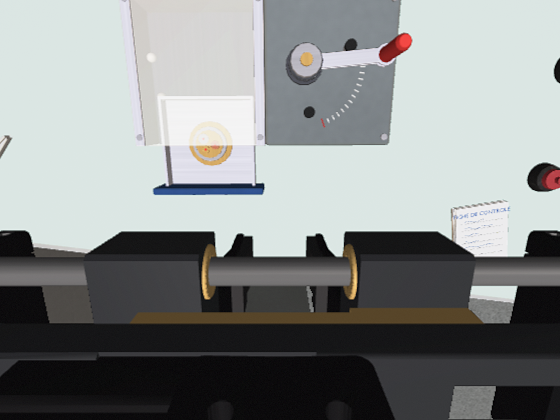

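The wrist view shows the blue panel at (155–265,188), the hub at (305,62) and the post at (400,45). The tester yaw is about 7.4°, already matched by the tool, and the drawer is about 49 mm open. I'll descend in front of the drawer.

{"op": "step_arm", "data": {"rows": [[-0.017,0.025,0,0,0,0],[-0.017,0.025,0,0,0,0],[-0.0166,0.0233,-0.02,0,0,0],[0,0,-0.04,0,0,0],[0,0,-0.05,0,0,0],[0,0,-0.05,0,0,0],[0,0,-0.03,0,0,0],[0,0,-0.0148,0,0,0],[0,0,0,0,0,0],[0,0,0,0,0,0]]}}

```text
time: 4.25
position: [0.4005, 0.0743, 0.2004]
tool_rot: [0.998, 0.062, 0.0, 0.0]
ft_force: [-0.3, 0.7, 0.5]
grip_width: 0.0298
grip_force: 0.0
```

{"op": "step_arm", "data": {"rows": [[0.005,0.0006,0,0,0,0],[0.005,0.0007,0,0,0,0],[0.005,0.0006,0,0,0,0],[0.005,0.0007,0,0,0,0],[0.005,0.0006,0,0,0,0],[0.005,0.0007,0,0,0,0],[0.005,0.0006,0,0,0,0],[0.005,0.0007,0,0,0,0]]}}

```text
time: 5.25
position: [0.4402, 0.0804, 0.1999]
tool_rot: [0.998, 0.063, -0.0, -0.0]
ft_force: [-1.3, 0.2, 0.3]
grip_width: 0.0303
grip_force: 0.6
```

{"op": "step_arm", "data": {"rows": [[0.004,0.0005,0,0,0,0],[0.004,0.0005,0,0,0,0],[0.004,0.0005,0,0,0,0],[0.004,0.0005,0,0,0,0],[0.003,0.0004,0,0,0,0],[0.003,0.0004,0,0,0,0],[0.002,0.0003,0,0,0,0]]}}

```text
time: 6.12
position: [0.4614, 0.0832, 0.1997]
tool_rot: [0.998, 0.064, -0.005, -0.0]
ft_force: [-8.7, -5.5, 4.2]
grip_width: 0.0296
grip_force: 4.7
```

{"op": "step_arm", "data": {"rows": [[0.002,0.0003,0,0,0,0],[0.002,0.0003,0,0,0,0],[0.002,0.0003,0,0,0,0]]}}

```text
time: 6.5
position: [0.4691, 0.0842, 0.1997]
tool_rot: [0.998, 0.063, -0.002, -0.0]
ft_force: [-1.5, -0.0, -1.4]
grip_width: 0.0301
grip_force: 1.0
```

{"op": "step_arm", "data": {"rows": [[0.001,0.0001,0,0,0,0],[0.001,0.0001,0,0,0,0],[0.001,0.0001,0,0,0,0]]}}

```text
time: 6.88
position: [0.4724, 0.0845, 0.1999]
tool_rot: [0.998, 0.064, -0.001, 0.0]
ft_force: [-5.5, -3.6, 2.4]
grip_width: 0.0302
grip_force: 2.8
```

{"op": "step_arm", "data": {"rows": [[0.001,0.0001,0,0,0,0],[0.001,0.0001,0,0,0,0]]}}

```text
time: 7.12
position: [0.4731, 0.0846, 0.1999]
tool_rot: [0.998, 0.064, -0.003, -0.0]
ft_force: [-7.5, -5.2, 5.4]
grip_width: 0.03
grip_force: 4.2
```

{"op": "step_arm", "data": {"rows": [[0.001,0.0001,0,0,0,0],[0.001,0.0001,0,0,0,0]]}}

```text
time: 7.38
position: [0.4738, 0.0847, 0.1998]
tool_rot: [0.998, 0.064, -0.005, -0.0]
ft_force: [-9.2, -5.8, 7.1]
grip_width: 0.0299
grip_force: 5.6
```

{"op": "step_arm", "data": {"rows": [[-0.01,-0.0013,0,0,0,0],[-0.03,-0.004,0,0,0,0],[-0.02,-0.0026,0,0,0,0],[0,0,0.04,0,0,0],[0,0,0.06,0,0,0],[0.02,-0.03,0.06,0,0,0],[0.025,-0.05,0.045,0,0,0],[0.025,-0.03,0,0,0,0],[0,0,0,0,0,0],[0,0,0,0,0,0]], "jaw": 0.05}}

```text
time: 8.62
position: [0.4815, -0.023, 0.3925]
tool_rot: [0.998, 0.063, 0.0, -0.0]
ft_force: [0.3, -0.1, 0.0]
grip_width: 0.0499
grip_force: 0.0
```

```bash
python3 w.py w2
```

```text
[ 0.4815 -0.023   0.3925] [[0.992, 0.126, 0.0], [0.126, -0.992, 0.0], [0.0, -0.0, -1.0]] 0.049942366071035305
blue top ((0.48516154289245605, 0.08565398305654526), (0.007210209965705872, 0.1246565654873848), 7.279525279998779) 750
line [-0.13396726  0.49702761] 7.630327240984109 front x pct [-0.00368541  0.00334713] 0.02385956237756382 0.1474133037207611
post top [ 0.59899885 -0.08366183  0.10815077] ((0.5991645455360413, -0.08384126424789429), (0.012561576440930367, 0.011845205910503864), 55.9583625793457) 226
hub [ 0.58358998 -0.00971919  0.07698603] 167
deck ((0.5685475468635559, 0.032881610095500946), (0.1581128090620041, 0.27668002247810364), 7.60818338394165)
```

View pics/w2.png

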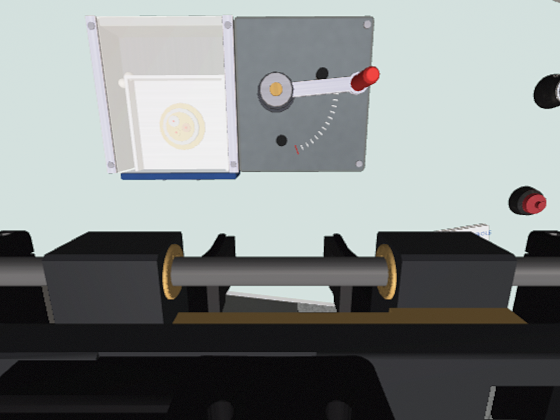

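The drawer is flush: the panel is at (120–238,176) and its face is at x ≈ 0.481, against 0.483 predicted for home. The post is at (368,76), about (0.5995,-0.0845) in the world. Next I'll turn the jaw tangential above the post.

{"op": "step_arm", "data": {"rows": [[0.0131,-0.0068,0,0,0,10.58],[0.0131,-0.0068,0,0,0,10.58],[0.0131,-0.0068,0,0,0,10.58],[0.0131,-0.0068,0,0,0,10.58],[0.0131,-0.0068,0,0,0,10.58],[0.0131,-0.0068,0,0,0,10.58],[0.0131,-0.0068,0,0,0,10.58],[0.0131,-0.0068,0,0,0,10.58],[0.0131,-0.0068,0,0,0,10.58],[0,0,0,0,0,0],[0,0,0,0,0,0]]}}

```text
time: 10.05
position: [0.5989, -0.0834, 0.3921]
tool_rot: [0.627, 0.779, -0.0, -0.001]
ft_force: [0.1, -0.2, 0.6]
grip_width: 0.0502
grip_force: 0.0
```

```bash
python3 w.py w3; python3 -c "
from h import *
o=get_obs();print(o['q'].round(3))"
```

```text
[ 0.5989 -0.0834  0.3921] [[-0.214, 0.977, -0.002], [0.977, 0.214, 0.001], [0.001, -0.002, -1.0]] 0.05018271924791855
blue top ((0.4896484911441803, 0.05305073410272598), (0.007186518982052803, 0.05826900154352188), 7.483306407928467) 436
line [-0.12693015  0.49654973] 7.233878397962199 front x pct [-0.00335288  0.00309393] 0.02420799158477295 0.08213285247629115
post top [ 0.59938341 -0.08338923  0.10819624] ((0.599481999874115, -0.08440922200679779), (0.011675026267766953, 0.01333401259034872), 12.407732963562012) 169
hub [ 0.58372841 -0.00881828  0.0769456 ] 155
deck ((0.5729424357414246, 9.17389988899231e-05), (0.15793728828430176, 0.2092059999704361), 7.553567409515381)
[-0.323  0.514  1.498  0.     1.131 -0.54 ]
```

{"op": "step_arm", "data": {"rows": [[0.0005,-0.001,-0.04,0,0,0],[0,0,-0.04,0,0,0],[0,0,-0.03,0,0,0],[0,0,-0.015,0,0,0],[0,0,-0.009,0,0,0],[0,0,0,0,0,0],[0,0,0,0,0,0]]}}

```text
time: 10.98
position: [0.6006, -0.0855, 0.2598]
tool_rot: [0.626, 0.78, 0.0, 0.001]
ft_force: [-0.2, 0.9, -0.1]
grip_width: 0.0497
grip_force: 0.0
```

{"op": "step_arm", "data": {"rows": [[0,0,0,0,0,0],[0,0,0,0,0,0],[0,0,0,0,0,0],[0,0,0,0,0,0],[0,0,0,0,0,0],[0,0,0,0,0,0]], "jaw": 0, "squeeze": 30}}

```text
time: 11.72
position: [0.6006, -0.0854, 0.2588]
tool_rot: [0.626, 0.78, 0.0, 0.001]
ft_force: [2.3, 1.5, -2.0]
grip_width: 0.0128
grip_force: 30.0
```

{"op": "step_arm", "data": {"rows": [[-0.0081,-0.0013,0,0,0,-6],[-0.0081,-0.0005,0,0,0,-6],[-0.0082,0.0004,0,0,0,-6],[-0.0081,0.0012,0,0,0,-6],[-0.0079,0.002,0,0,0,-6],[-0.0076,0.0029,0,0,0,-6]]}}

```text
time: 12.48
position: [0.5526, -0.0809, 0.2588]
tool_rot: [0.837, 0.547, 0.001, 0.001]
ft_force: [1.8, 0.1, -2.5]
grip_width: 0.0133
grip_force: 30.0
```

{"op": "step_arm", "data": {"rows": [[-0.0073,0.0036,0,0,0,-6],[-0.0069,0.0044,0,0,0,-6],[-0.0064,0.0051,0,0,0,-6],[-0.0058,0.0057,0,0,0,-6],[0,0,0,0,0,0]]}}

```text
time: 13.1
position: [0.5259, -0.0623, 0.2588]
tool_rot: [0.932, 0.364, -0.0, 0.001]
ft_force: [0.7, -3.3, -2.4]
grip_width: 0.0133
grip_force: 30.0
```

{"op": "step_arm", "data": {"rows": [[-0.0052,0.0063,0,0,0,-6],[-0.0022,0.0034,0,0,0,-3],[-0.0022,0.0034,0,0,0,-3],[0,0,0,0,0,0]]}}

```text
time: 13.6
position: [0.516, -0.0494, 0.2588]
tool_rot: [0.964, 0.264, -0.001, 0.0]
ft_force: [-0.3, -5.7, 0.2]
grip_width: 0.0133
grip_force: 30.0
```

{"op": "step_arm", "data": {"rows": [[-0.0013,0.0024,0,0,0,-2],[-0.0013,0.0024,0,0,0,-2],[0,0,0,0,0,0],[0,0,0,0,0,0]]}}

```text
time: 14.1
position: [0.5133, -0.0447, 0.2587]
tool_rot: [0.973, 0.231, -0.001, 0.0]
ft_force: [-2.1, -4.6, 0.4]
grip_width: 0.0126
grip_force: 30.0
```

{"op": "step_arm", "data": {"rows": [[-0.0009,0.0018,0,0,0,0],[-0.0009,0.0018,0,0,0,0],[0,0,0,0,0,0]]}}

```text
time: 14.48
position: [0.5125, -0.043, 0.2588]
tool_rot: [0.973, 0.231, -0.0, 0.003]
ft_force: [-1.6, -14.1, -2.2]
grip_width: 0.0129
grip_force: 30.0
```

{"op": "step_arm", "data": {"rows": [[-0.0009,0.0018,0,0,0,0],[-0.0009,0.0018,0,0,0,0],[0,0,0,0,0,0]]}}

```text
time: 14.85
position: [0.5118, -0.0417, 0.2589]
tool_rot: [0.973, 0.232, 0.001, 0.005]
ft_force: [-1.9, -24.1, -5.0]
grip_width: 0.0132
grip_force: 30.1
```

Run:
```python
from h import *
for n in("side","scene"):
    c=camera(n);im=c["pixels"];cv2.imwrite(f"pics/{n}1.png",im)
    cv2.imwrite(f"pics/{n}1c.png",cv2.resize(im[150:290,200:400],None,fx=4,fy=4,interpolation=cv2.INTER_CUBIC))
    W=cloud(c);i=im.astype(int);b,g,r=i[...,0],i[...,1],i[...,2]
    p=W[(r>g+50)&(r>b+50)&(abs(W[...,0]-.53)<.06)&(abs(W[...,1]+.05)<.06)&(W[...,2]>.05)&(W[...,2]<.12)]
    print(n,len(p),np.median(p,0) if len(p) else 0)
o=get_obs();print(o["position"],o["ft_force"],o["grip_width"])
```

```text
side 16 [ 0.50937076 -0.043817    0.09284504]
scene 2 [ 0.50712155 -0.04741012  0.08240222]
[ 0.51182829 -0.04179004  0.25887743] [ -2.32684782 -25.10035872  -4.69824013] 0.013266021717089184
```

View pics/side1c.png

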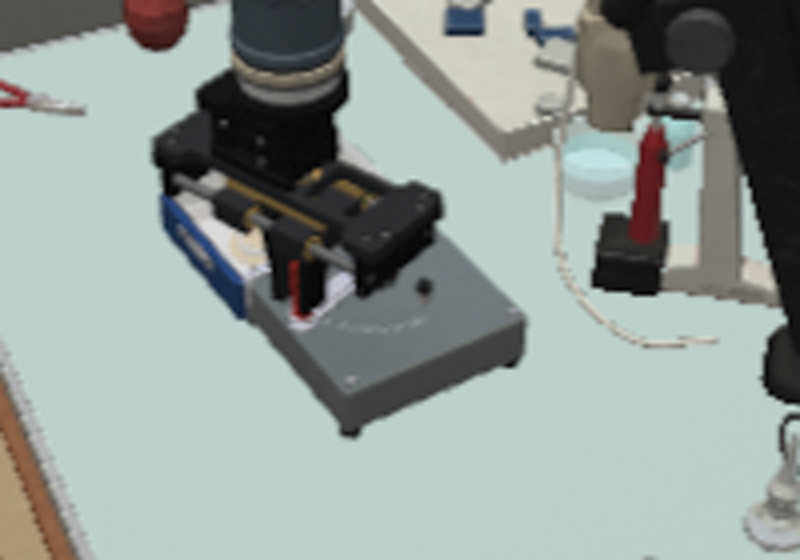

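The post at (297,295) is held between the fingers at the front, and the drawer is still shut. The force has risen to 25 N, well above the spring's 6.5 N, so the arm is on its stop. I'll ease the pressure slightly and keep holding.

{"op": "step_arm", "data": {"rows": [[0.001,-0.002,0,0,0,0],[0,0,0,0,0,0],[0,0,0,0,0,0],[0,0,0,0,0,0]]}}

```text
time: 15.45
position: [0.5122, -0.0425, 0.2588]
tool_rot: [0.973, 0.231, 0.0, 0.004]
ft_force: [-1.6, -18.7, -3.2]
grip_width: 0.0131
grip_force: 30.0
```

```bash
python3 -c "
from rig import hand_in;print(hand_in())"
```

```text
the job is handed in; nothing more can be done
None
```

The drawer is pushed home past its detent, and the load arm is wound against its stop and still gripped there (about 19 N on the wrist); the job was handed in at about 15.5 s of the 51 s allowed, with no verdict returned.

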